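# Snap the lid onto the tiffin tiers

### The job

Close the stack of aluminium tiffin tiers on the round rubber mat for storage: take the lid that fits it (the larger of the two knobbed lids), set it on the top tier and press it straight down until both spring clips snap over its edge and it sits level and fully home, then let go. Do not drop the lid, and leave the smaller lid where it lies.

Things in the scene. Friction and masses are not known exactly. Their poses are not given: they have to be found in the camera images.
- tier_rim (a point): Centre of the open mouth of the upper tier, level with its rim, 106 mm above the counter; z up. The stack: two round aluminium tiers, nested, 137 mm outside, mouth 131 mm across, upper one empty, 46 mm deep; held immovably in a round black rubber mat 176 mm across. Two sprung steel clips stand opposite each other at this frame's +y and -y; it may be turned any way
- clip_a (a joint): Outward travel (m) of the clip at +y, 0 at rest; the one at -y is alike. 26 mm wide; nose 66.5 mm from the tier's axis, 7.5 mm above the rim; lead-in slopes out to 78.5 mm at 28 mm above the rim. Both give way as the lid's edge is pressed down 20 mm past them, then spring back over it; both together need about 6 to 14 N, far more than the lid's weight
- lid: Larger lid, fits: round, aluminium, 140 mm across, 0.16 kg. Origin: centre of its underside, z up. From below: tapered plug 12 mm high (108 mm across, widening to 128) that centres itself in the mouth; flange 140 mm across, 12 to 16 mm up; upright round wooden knob, diameter 24 mm, 16 to 56 mm up. Lies knob up. Fully home the flange rests on the rim, the origin 12 mm below it
- small_lid: The smaller lid, which belongs to another pot and is to be left alone: the same shape, material and knob, but 100 mm across. Origin at the centre of its underside, z up. It lies knob up on the counter
Not all that is in view belongs to the job. What is shaped like the lid but blue or yellow is not meant.

How it is judged (in metres and radians):
At the end, for the whole second after the job is handed in: The larger lid is snapped onto the upper tier: its origin at least 9 mm below the rim (12 mm when fully home), within 10 mm of the tier's axis, level within 0.05 rad, at rest and released (z of lid in the frame of tier_rim below -0.009 m and horizontal distance between lid and tier_rim below 0.01 m and angle between lid's own z axis and vertical below 0.05 rad and linear speed of lid below 0.02 m/s); the robot touches nothing.
It fails at once if the larger lid is dropped (falls freely faster than 0.6 m/s, about 18 mm of free fall) (contact force between the fingers and lid below 0.05 N and linear speed of lid above 0.6 m/s).
It fails at once if the smaller lid is moved by more than 30 mm (distance of small_lid from where it was at the start of the episode above 0.03 m).
It also fails if it takes over 48 s, if anything falls off the work surface, if the arm or the gripper's body presses on something with over 40 N, if the wrist force passes 120 N, or if a joint passes its speed limit or range.

### The arm

A 6-joint arm with a two-finger parallel gripper is mounted at the origin on the work surface. World frame = base frame: x ahead of the robot, y to its left, z up, the work surface at z = 0. Lengths are in mm, angles in rad, forces in N, time in s.
With the tool pointing down it reaches from about 350 to 875 mm from the base axis. Payload 15.5 kg.
Tool frame: the origin (TCP) lies at the very end of the fingers, on their centre line; the grasp point (between the pads) lies 19 mm behind it (arm.tcp_to_grasp is the distance from the TCP to the grasp point, in mm); z points along the fingers, y is the line along which they close (so a half turn about z gives the same grasp; the last joint's range is limited). The gripper opens to 85 mm and grips with 20 to 120 N. Pads are 22 mm wide; open, the fingers measure 114 mm over their backs; the gripper's body (76 mm by 85 mm) begins 54 mm behind the grasp point. The pads swing forward as they close: fully open they stand 13 mm farther back than shut.
Start: joints at [1.097, 0.494, 1.345, -0, 1.302, -0.096], TCP at [231.124, 580.696, 231.277] pointing down, gripper open.
Joint ranges: [-2.91, 2.91], [-0.82, 2.16], [0.22, 2.67], [-1.22, 4.37], [0.12, 2.79], [-3.08, 3.08]. Speed limits (rad/s): [1.89, 1.89, 2.57, 3.01, 3.01, 3.01].

### API

Orientations are given as a unit quaternion [x, y, z, w].
In Python, from workcell import arm gives the robot as it stands. The module is installed in compiled form; this text tells all that it offers. Calls block until the motion is done:
- arm.move_pose(position, orientation): joint-space move of the TCP to a pose.
- arm.move_straight(position, frame=None, v=150, force_limit=None): straight line of the TCP; frame=None keeps the orientation; v is the mean speed in mm/s. With force_limit (N) it stops when the force on the tool has changed by that much, and returns True; else False.
- arm.movej(angles): joint-space move.
- arm.gripper_to(opening, squeeze=None): finger opening in mm; squeeze is the grip in N (None keeps the last); returns when the fingers have stopped.
- arm.wait(seconds).
- arm.solve_ik(position, orientation): joint angles nearest the present ones, or None.
- arm.read_state(): the state.
- arm.snapshot(name): name is "scene" or "top" or "wrist"; returns a dict with "image" (480x640x3 uint8, red, green, blue), "vertical_fov" (degrees; the focal length in pixels is half the picture's height over the tangent of half this angle, whatever the lens; pixels are square), "cx", "cy" (the principal point, pixels), "world_to_cam" (4x4, takes a point from world to camera coordinates). Camera axes: x right, y down, z forward; pixel columns grow to the right and rows downward; lengths in mm; the calibration is good to about 2 mm. A picture is of the moment at which its call begins. There is no depth.
A pose or a line that the arm cannot do raises arm.MotionError and nothing moves.
- arm.finish_job(): hands the job in; it is judged then, once.
The state is a dict: "time_s": time; "joint_pos": joint angles; "dq": joint speeds; "tau": joint torques, N m; "tcp_pos": TCP position; "tcp_rot": TCP orientation; "contact_force": force on the tool from outside, world axes, zero at the start; "moment": the same for the moment, N m; "width": finger opening in mm; "grip_force": force on a finger pad.
Only numpy, scipy, OpenCV 4.12 (cv2) and the standard library are available. Lean on these libraries where they do the work, as an engineer would, in place of code of your own. Each camera call takes 0.05 s, during which the arm holds its last target. There are 200 camera calls.

## Working session

There is one attempt and no reset: what is moved stays moved. The work goes in short steps, each a Python script; the robot and the scene stay as the last script left them, time stands still between calls to the robot, and variables do not carry over. Pictures are saved under pics/ and viewed, at most 10 in all, crops included, and the job is handed in when it is done.

```bash
mkdir -p pics; cat > h.py <<'E'
import numpy as np, cv2
from workcell import arm
def snap(n,f):
    s=arm.snapshot(n); cv2.imwrite(f'pics/{f}.png',s['image'][:,:,::-1]); 
    np.savez(f'pics/{f}.npz',**{k:s[k] for k in s}); return s
def ray(s,u,v,z):
    f=240/np.tan(np.radians(float(s['vertical_fov']))/2); M=np.array(s['world_to_cam']); R=M[:3,:3]; o=-R.T@M[:3,3]
    d=R.T@np.array([(u-s['cx'])/f,(v-s['cy'])/f,1]); return o+d*(z-o[2])/d[2]
def proj(s,p):
    f=240/np.tan(np.radians(float(s['vertical_fov']))/2); c=np.array(s['world_to_cam'])@np.append(p,1); return c[:2]/c[2]*f+[s['cx'],s['cy']]
E
python3 - <<'E'
from h import *
a=snap('scene','s1'); b=snap('top','t1')
for s in(a,b): M=s['world_to_cam']; print(s['vertical_fov'],s['cx'],s['cy'],-M[:3,:3].T@M[:3,3])
print(arm.read_state()['tcp_rot'])
E
```

```text
55.95828985212327 304.99523958888807 236.90335153224365 [ 795.62392913 -479.34629088  983.4896083 ]
47.176618181249964 312.6345796422917 235.45606326364674 [ 260.77920583  -93.24147432 1235.00905559]
[ 1.88273350e-01  9.82116509e-01 -5.32012016e-04 -1.61034746e-04]
```

View pics/t1.png

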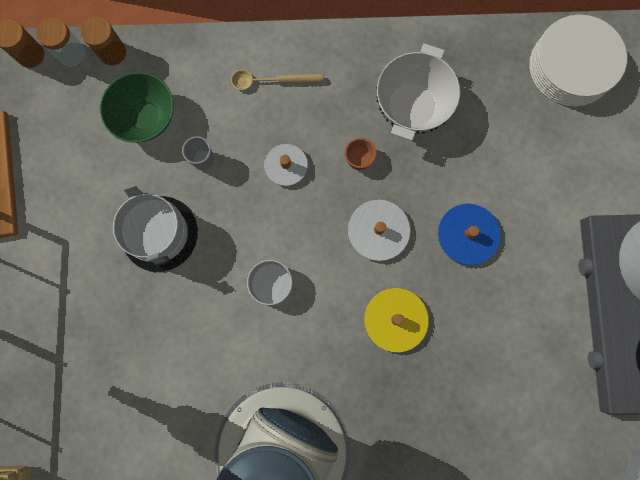

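View pics/s1.png

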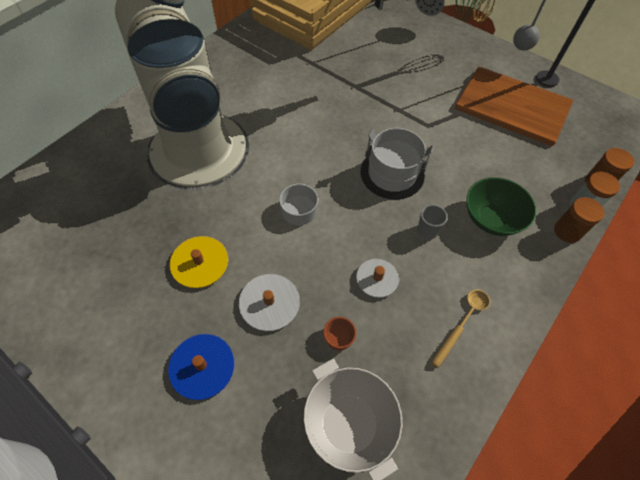

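The top view shows the larger lid at about (379,231), the small lid at (286,165), and the stack with its mouth at about (146,228) and clips near (133,191) and (160,260). In the scene view they are at (269,303), (377,279) and (397,150).

```bash
python3 - <<'E'
from h import *
a=dict(np.load('pics/s1.npz'));b=dict(np.load('pics/t1.npz'))
print('base',proj(b,[0,0,0]),proj(b,[100,0,0]),proj(b,[0,100,0]))
for s,u,v in((b,379,231),(a,269,303),(b,286,165),(a,377,279)):
    g=cv2.cvtColor(s['image'],cv2.COLOR_RGB2HSV)
    m=((g[...,1]<40)&(g[...,2]>135)).astype(np.uint8)
    m=cv2.morphologyEx(m,cv2.MORPH_OPEN,np.ones((3,3)))
    for c in cv2.findContours(m,0,2)[0]:
        if cv2.pointPolygonTest(c,(u,v),False)>=0:
            e=cv2.fitEllipse(cv2.convexHull(c)); print('lid',np.round(e,1) if 0 else e, ray(s,*e[0],15))
print('mouth',ray(b,146,228,106),ray(a,397,150,106))
print('clips',ray(b,133,191,120),ray(b,160,260,120), ray(a,370,140,125),ray(a,430,152,125))
M=np.hstack([b['image'][170:290,90:230],a['image'][110:230,330:470]])
cv2.imwrite('pics/c1.png',cv2.resize(M[:,:,::-1],None,fx=2.8,fy=2.8,interpolation=cv2.INTER_CUBIC))
E
```

```text
base [281.84957786 452.47538334] [281.21298453 404.00345253] [235.2034021  453.43038921]
lid ((378.29644775390625, 229.6103057861328), (60.44289779663086, 62.11749267578125), 110.7362289428711) [ 475.82498073 -224.96480872   15.        ]
lid ((269.0651550292969, 301.536865234375), (56.00662612915039, 60.412803649902344), 76.21849060058594) [ 474.74837666 -225.12512294   15.        ]
mouth [475.97091581 271.22344581 106.        ] [481.4853962  265.48878231 106.        ]
clips [552.99786521 296.27924559 120.        ] [405.73726205 235.9997991  120.        ] [417.14298199 234.00180619 125.        ] [555.20912611 295.62281175 125.        ]
```

View pics/c1.png

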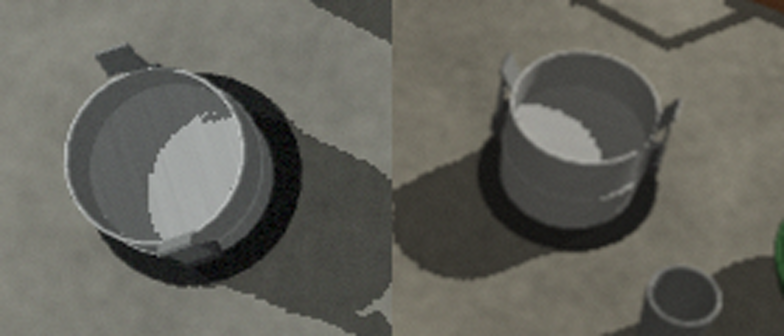

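The crop shows the mouth rim centred at about (145.4,225.4) in the top view and (399,148.4) in the scene view, with the clip line about 22° from world x. Next I look closer from the wrist camera above the stack, then over the lid.

```bash
cat >> h.py <<'E'
from scipy.spatial.transform import Rotation as Rn
def q(deg):  # tool down, tool y along heading deg
    t=np.radians(deg);c,s=np.cos(t),np.sin(t)
    return Rn.from_matrix(np.array([[-s,c,0],[c,s,0],[0,0,-1]]).T@np.eye(3) if 0 else np.column_stack([[-s,c,0],[c,s,0],[0,0,-1]])).as_quat()
E
python3 - <<'E'
from h import *
a=dict(np.load('pics/s1.npz'));b=dict(np.load('pics/t1.npz'))
print('mouth',ray(b,145.4,225.4,106),ray(a,399,148.4,106))
for d in (22,202): print(d,arm.solve_ik([478,268,350],q(d)),arm.solve_ik([475,-225,150],q(d)))
d=min((22,202),key=lambda d:abs(arm.solve_ik([478,268,350],q(d))[5]))
arm.move_pose([470,265,380],q(d)); s=snap('wrist','w1'); 
M=s['world_to_cam'];print(d,arm.read_state()['time_s'],-M[:3,:3].T@M[:3,3],proj(s,[478,268,106]))
E
```

```text
mouth [481.5616305  272.64258864 106.        ] [482.462963   273.18825959 106.        ]
22 [ 4.02023856e-01  2.87456233e-01  1.35098226e+00 -4.44089210e-16
  1.50315416e+00  1.80514204e-02] [-5.56013972e-01  4.55876856e-01  1.68668018e+00 -4.44089210e-16
  9.99035614e-01 -9.39986407e-01]
202 None [-5.56013972e-01  4.55876856e-01  1.68668018e+00 -4.44089210e-16
  9.99035614e-01  2.20160625e+00]Traceback (most recent call last):
  File "<stdin>", line 5, in <module>
  File "<stdin>", line 5, in <lambda>
TypeError: 'NoneType' object is not subscriptable
```

The two views agree on the mouth at (482,273), so I skip that look and go to the lid with yaw 22.

```bash
python3 - <<'E'
from h import *
arm.move_pose([475.3,-225,150],q(22)); s=snap('wrist','w2')
print(arm.read_state()['time_s'],proj(s,[475.3,-225,56]),proj(s,[475.3,-225,16]))
E
```

```text
3.1167 [315.87165407 240.54289484] [315.86061706 224.66067821]
```

View pics/w2.png

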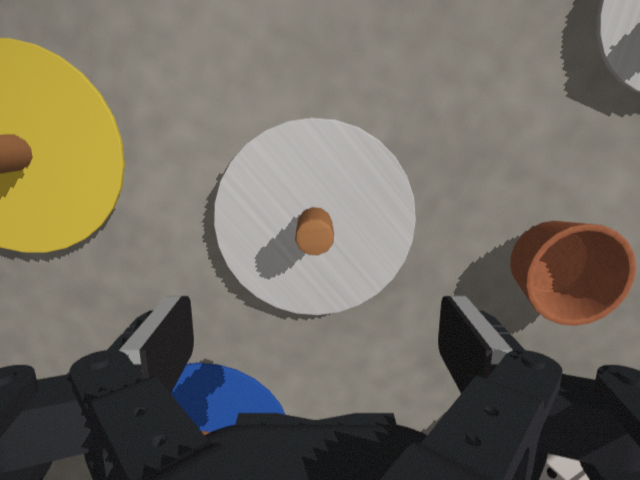

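The knob top is at (314,236) and the flange centre at (315,216), both slightly above the predicted pixels. I shift by the mean of those rays and grasp.

```bash
python3 - <<'E'
from h import *
s=dict(np.load('pics/w2.npz'))
g=cv2.cvtColor(s['image'],cv2.COLOR_RGB2HSV); m=((g[...,1]<40)&(g[...,2]>135)).astype(np.uint8)
c=[c for c in cv2.findContours(m,0,2)[0] if cv2.pointPolygonTest(c,(340,180),False)>=0][0]
e=cv2.fitEllipse(cv2.convexHull(c)); print(e)
k=ray(s,314.5,236,56); f=ray(s,*e[0],16); print(k,f)
p=np.array([475.3,-225])*.34+.33*k[:2]+.33*f[:2]; print(p)
arm.move_straight([*p,90]); arm.gripper_to(60)
print(arm.move_straight([*p,20],v=60,force_limit=8))
arm.gripper_to(10,squeeze=80)
st=arm.read_state(); print(st['time_s'],st['tcp_pos'],st['width'],st['grip_force'],st['contact_force'])
if st['width']>20:
    arm.move_straight([*p,60],v=60); s=snap('wrist','w3'); st=arm.read_state(); print(st['width'],st['contact_force'],st['moment'])
E
```

```text
((264.8651428222656, 149.25531005859375), (279.1429443359375, 359.92462158203125), 144.83389282226562)
[ 473.48217188 -222.69437619   56.        ] [ 424.84834987 -190.15789959   16.        ]
[ 458.05107218 -212.74125101]
False
5.9083 [ 458.01488582 -212.69157504   20.02231684] 9.928209721545684 0.4356450238265097 [0.41211966 0.28778529 0.8980759 ]
```

The contour mask ran into its surroundings, so the flange point was wrong and the fingers closed beside the knob. I rise, open and measure again from above, this time with the knob colour and a check on the result.

```bash
python3 - <<'E'
from h import *
print('old flange',ray(dict(np.load('pics/w2.npz')),315,216,16))
x,y,_=arm.read_state()['tcp_pos']
arm.move_straight([x,y,150]); arm.gripper_to(85); arm.move_pose([475.3,-225,150],q(22))
s=snap('wrist','w3')
g=cv2.cvtColor(s['image'],cv2.COLOR_RGB2HSV); m=cv2.inRange(g,(0,0,140),(180,25,255)); m[:, :180]=0; m[:,450:]=0
c=max(cv2.findContours(m,0,2)[0],key=cv2.contourArea); h=cv2.convexHull(c);e=cv2.fitEllipse(h); print(e,ray(s,*e[0],16),arm.read_state()['time_s'])
E
```

```text
old flange [ 472.44472746 -219.53331767   16.        ]
((289.9371337890625, 201.2202606201172), (202.9920196533203, 244.175048828125), 151.7899169921875) [ 453.22894307 -217.45911949   16.        ] 7.9417
```

View pics/w3.png

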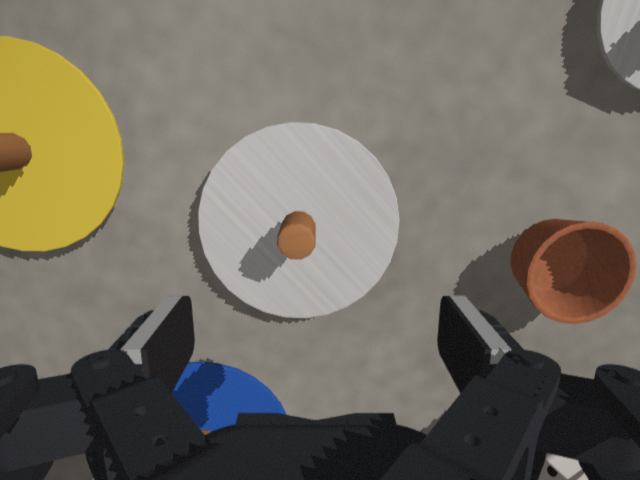

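The fingers nudged the lid about 11 mm; the flange is now centred at about (299,220) and the knob top at (297,240). I use these read-off points, since the contour takes in the background.

```bash
python3 - <<'E'
from h import *
s=dict(np.load('pics/w3.npz'))
k=ray(s,297,240,56)[:2]; f=ray(s,299,220,16)[:2]; p=(k+f)/2+[1.1,-1.9]; print(k,f,p)
assert np.linalg.norm(k-f)<6 and np.linalg.norm(p-[475,-225])<20
arm.move_straight([*p,90]); 
print(arm.move_straight([*p,20],v=60,force_limit=8))
arm.gripper_to(10,squeeze=80)
st=arm.read_state(); print(st['time_s'],st['tcp_pos'],st['width'],st['grip_force'],st['contact_force'])
if st['width']>20:
    arm.move_straight([*p,70],v=60); s=snap('wrist','w4'); st=arm.read_state(); print(st['width'],st['contact_force'],st['moment'])
E
```

```text
[ 465.17091398 -229.99089773] [ 463.75516798 -227.38393494] [ 465.56304098 -230.58741633]
False
10.4167 [ 465.60818087 -230.60061337   20.30415938] 22.54419077208933 77.95653820037842 [-0.51374997  0.88670483  7.14424105]
22.124738071966437 [-0.51111232  0.80242157 -1.15300447] [-0.04731789 -0.00920826  0.03594385]
```

View pics/w4.png

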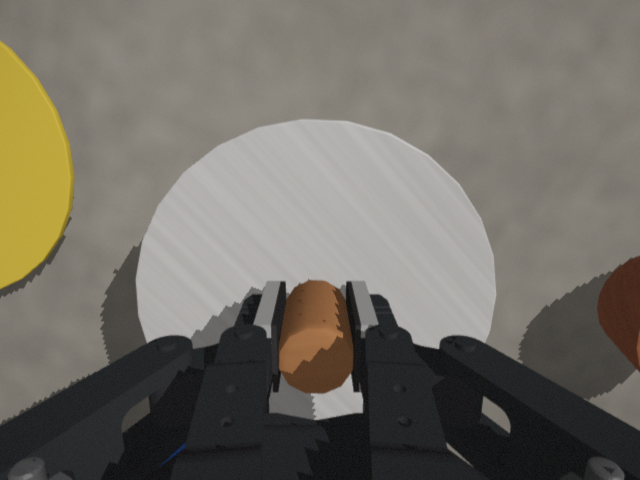

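The knob is between the pads and the lid is lifted: flange spans columns 137–496 with its top at row 120, and the knob top is at about (315,360). I check the offset from the tool axis and the tilt.

```bash
python3 - <<'E'
from h import *
s=dict(np.load('pics/w4.npz')); st=arm.read_state(); t=st['tcp_pos']; R=Rn.from_quat(st['tcp_rot']).as_matrix()
L=lambda p:np.round(R.T@(p-t),1)
print('knobtop',L(ray(s,315,360,105.7)))
print('edges L,R,top',L(ray(s,137,280,65.7)),L(ray(s,496,280,65.7)),L(ray(s,318,120,65.7)))
g=cv2.cvtColor(s['image'],cv2.COLOR_RGB2HSV)
m=cv2.inRange(g,(0,0,150),(180,30,255)); m[340:]=0
c=max(cv2.findContours(m,0,2)[0],key=cv2.contourArea)[:,0,:]
P=np.array([L(ray(s,*x,65.7))[:2] for x in c[c[:,1]<335]])
r=np.linalg.norm(P-np.mean(P,0),axis=1)
from scipy.optimize import least_squares
o=least_squares(lambda q:np.linalg.norm(P-q,axis=1)-70,[0,0],loss='soft_l1'); print(len(P),o.x,np.median(abs(o.fun)))
E
```

```text
knobtop [  0.5  -0.7 -36.1]
edges L,R,top [  9.7 -68.6   4. ] [ 9.8 68.1  3.9] [68.4  0.3  4. ]
421 [-1.75985054 -0.38139487] 0.70460513180943
```

Well centred (within 2 mm) and level. Carry it over the stack and lower it, watching the force.

```bash
python3 - <<'E'
from h import *
t=arm.read_state()['tcp_pos']; X=[482,273]; f=q(22.5)
arm.move_straight([t[0],t[1],240],v=150); arm.move_straight([*X,240],f,v=170); arm.move_straight([*X,170],v=100)
st=arm.read_state(); f0=st['contact_force']; print(st['time_s'],st['width'],f0)
for z in (136,126,122,118):
    h=arm.move_straight([*X,z],v=40,force_limit=15); st=arm.read_state()
    print(z,h,st['tcp_pos'],st['width'],st['contact_force']-f0,st['moment'])
    if h: break
snap('wrist','w5'); snap('scene','s5')
a=cv2.imread('pics/s5.png')[70:230,310:480]; b=cv2.imread('pics/w5.png')
cv2.imwrite('pics/c5.png',np.hstack([cv2.resize(a,(425,400)),cv2.resize(b,(375,400))]))
E
```

```text
16.7 22.35085084017092 [ 0.43415867  0.00340511 -1.431059  ]
136 False [482.11783392 273.06677703 136.19088055] 22.40115228311735 [-0.04490906  0.01755735  0.68656125] [-0.05481891  0.00758567 -0.00335573]
126 False [481.82177792 272.889632   125.70314226] 21.995640706102346 [-0.34533107  0.34596943  0.93264496] [-0.05255411  0.01665573 -0.01981806]
122 False [481.92852265 272.94236405 121.91847549] 22.25419284101853 [-1.70752987 -0.34058621  0.7084357 ] [0.00848328 0.0103321  0.00847609]
118 False [481.64020428 273.42632465 117.16216646] 21.97058880563996 [  1.19226421   7.88410854 -14.01260858] [ 0.94226629 -0.40429691 -0.04617478]
```

View pics/c5.png

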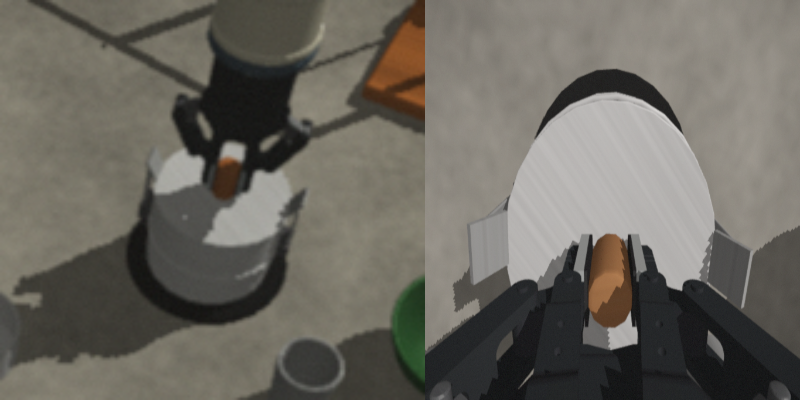

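The lid sits in the mouth between both clips, and the knob is still held. The downward pull suggests the clips have passed the edge; I press the rest of the way.

```bash
python3 - <<'E'
from h import *
X=[482,273]
for z in (115,113.5,112,110):
    h=arm.move_straight([*X,z],v=20,force_limit=40); st=arm.read_state()
    print(z,h,st['tcp_pos'],st['contact_force'],st['moment'])
    if h or st['contact_force'][2]>25: break
arm.gripper_to(45); st=arm.read_state(); print(st['contact_force'],st['time_s'])
arm.move_straight([*X,190],v=100); arm.wait(.2)
snap('wrist','w6'); snap('scene','s6'); st=arm.read_state(); print(st['contact_force'],st['time_s'])
a=cv2.imread('pics/s6.png')[70:230,310:480]; b=cv2.imread('pics/w6.png')
cv2.imwrite('pics/c6.png',np.hstack([cv2.resize(a,(360,338)),cv2.resize(b,(440,330))[:,:] if 0 else cv2.resize(b,(440,338))]))
E
```

```text
115 True [481.72155468 274.08194219 115.7505094 ] [-2.62978071  2.59685557 10.96095603] [0.58265439 0.66770038 0.17137868]
[-0.75566269  1.26130016 -0.66268653] 19.2667
[ 0.199041   0.7910201 -0.2769205] 20.4667
```

View pics/c6.png

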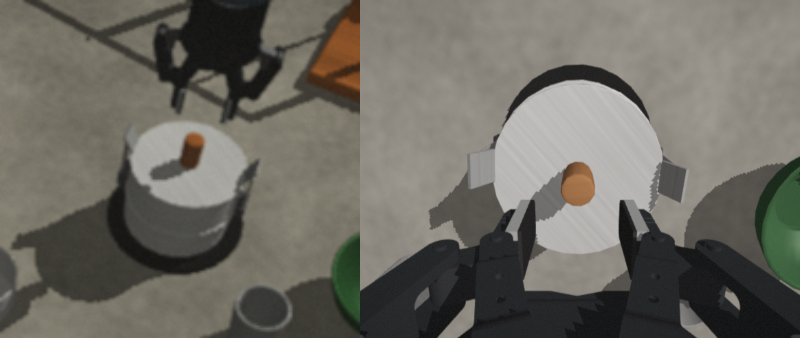

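The lid looks level inside both clips. I check it by pressing on the knob top with closed fingers; if fully home, contact should come at z ≈ 150.

```bash
python3 - <<'E'
from h import *
X=[482,273]
arm.gripper_to(0,squeeze=30); arm.move_straight([*X,160],v=80)
h=arm.move_straight([*X,146],v=10,force_limit=4); st=arm.read_state(); print(h,st['tcp_pos'],st['contact_force'])
h=arm.move_straight([*X,st['tcp_pos'][2]-6],v=10,force_limit=25); st=arm.read_state(); print(h,st['tcp_pos'],st['contact_force'])
arm.move_straight([*X,230],v=120); arm.wait(.2)
snap('wrist','w7'); st=arm.read_state(); print(st['contact_force'],st['time_s'])
E
```

```text
True [482.01164596 273.090818   151.72399427] [0.14070489 1.0416622  4.54074191]
True [482.19982427 273.38180859 151.20664702] [-2.15155318  0.90309724  9.91741209]
[-0.67365283 -0.1528825  -0.0784957 ] 23.725
```

View pics/w7.png

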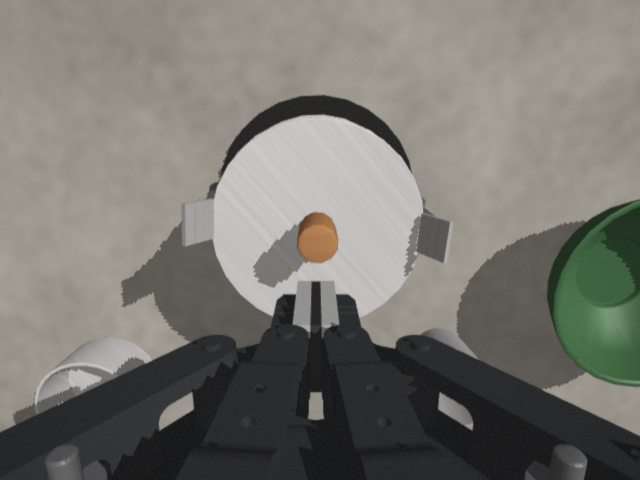

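The knob top is firm at 151.2–151.7 mm against 150 mm expected. An unsnapped lid would stand several mm higher, so it is home and level between both clips, and the fingers are clear of it.

```bash
python3 -c "
from workcell import arm
print(arm.finish_job())"
```

```text
the job is handed in; nothing more can be done
None
```

I pressed the larger lid onto the stack until it sat level under both clips, let go and handed the job in after about 24 s; no verdict came back. A missed first grasp nudged the lid about 11 mm on the counter, the final check put it within about 1.7 mm of fully home, and the arm did not go near the smaller lid.

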